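# Swap the load in a glove-box airlock

### The job

Pass the squat jars waiting on the bench into the glove box's airlock: before you open the outer hatch, push the inner door's lever home and press on it to feel that the door really sits shut on its catch. Then open the hatch, take out the finished tube carrier and set it upright in the white tray, stand every jar upright inside the chamber, and push the hatch shut until it seats on its catch. The inner door must stay shut all the time the hatch is open; leave the other things on the bench where they are.

Things in the scene. Friction and masses are not known exactly. Their poses are not given: they have to be found in the camera images.
- airlock: Fixed steel chamber, joined at its +y end to a clear glove box (solid from y = 245 mm, 400 mm high, x -240..260). Origin: chamber centre at bench level; z up, x from the hatch's handle side to its hinge side, y towards the glove box. Under the hatch x -80..80, y -120..120 mm, floor at z = 12, rim at z = 88 mm, walls 8 mm. From y = 122 to 245 a fixed roof, top z = 88 mm.
- inner_door (a joint): Inner door, a steel flap across the tunnel at the chamber's +y end (y = 170 mm) on an upright shaft with a lever outside. 0 = shut; opens into the glove box, up to 1.0 rad. A spring ball catch resists between 0.16 and 0.08 rad (about 4 N at the knob); below 0.06 rad it snaps to about 0, onto a rubber buffer that gives some 4 mm at the knob (-0.04 rad) for a 6 N push. Off the catch it turns easily and stays put.
- lever_pivot (a point): The inner door's lever, aluminium, 18 mm wide, top 114 mm above the bench, rigid with the door. This point: on its shaft axis, 140 mm above the bench; with the door shut its axes are the airlock's and it points along -x, 114 mm long. As the door opens it swings towards the airlock's -y; pushing its knob towards the glove box (+y) shuts the door.
- lever_knob (a point): Middle of the upright part of the white round knob at the lever's end, 18 mm diameter, standing from 113 to 161 mm above the bench (this point 140 mm), 100 mm from the shaft. Shut, it is at x -174, y 170 mm in the airlock's frame.
- outer_hatch (a joint): Outer hatch, a clear lid in an aluminium frame, hinged along its +x side. 0 = shut, opens upward to a stop at 1.65 rad. Stiff hinge: it stays at any angle (about 4 N at the handle to lift). A spring ball catch holds it shut (7 N at the handle to pull off); when closing it halts on the catch at 0.05 to 0.07 rad and must be pushed (3 N at the handle) fully down to 0.
- hatch_handle (a point): Middle of the handle: a bright round bar 12 mm thick, parallel to the hinge (airlock y), 226 mm from it, between two arms 100 mm apart, 46 mm beyond the lid's edge and in the lid's plane: it can be pinched from above with the hatch shut (94 mm above the bench) or standing open, and turns between the fingers.
- hatch_hinge (a point): Middle of the hatch's hinge line, which runs along the airlock's y axis, 88 mm above the bench.
- hatch_press (a point): Point on top of the hatch near its handle side, above the front frame (15 mm in from the edge; lid 10 mm thick), 165 mm from the hinge: a place to press it shut.
- rack_grip (a point): Middle of the upright grip of the finished tube carrier: a flat handle 10 mm thick along the carrier's y axis and 36 mm along its x, from 30 to 64 mm above the carrier's underside (this point 54 mm up). The tops beside it are clear, 31 mm above the underside, for 25 mm either side; z up.
- rack_center (a point): Centre of the finished tube carrier (a grey block 48 mm along x, 110 mm along y, 30 mm high, with white tube caps and an upright grip), 32 mm above its underside; z up. It starts inside the airlock.
- jar1_center (a point): Centre of a squat white-lidded sample jar, 56 mm diameter, 52 mm high (this point 26 mm up), upright on the bench at the start; z is its axis. May be absent.
- jar2_center (a point): Centre of a squat white-lidded sample jar, 56 mm diameter, 52 mm high (this point 26 mm up), upright on the bench at the start; z is its axis. May be absent.
- jar3_center (a point): Centre of a squat white-lidded sample jar, 56 mm diameter, 52 mm high (this point 26 mm up), upright on the bench at the start; z is its axis. May be absent.
- jar4_center (a point): Centre of a squat white-lidded sample jar, 56 mm diameter, 52 mm high (this point 26 mm up), upright on the bench at the start; z is its axis. May be absent.
- tray: White shallow tray on the bench for finished work, 190 mm (x) by 150 mm (y), 15 mm high, walls and floor 4 mm thick; fixed. Origin: centre of its underside, z up.
- vial: Bystander: small amber vial, 26 mm diameter, 55 mm high, standing among the jars. Origin: centre of its underside.
- well_plate: Bystander: 96-well plate, 86 x 128 x 15 mm. Origin: centre of its underside.
- pipette: Bystander: a pipette lying on the bench, 250 mm long along x. Origin: on the bench under its middle.
Not all that is in view belongs to the job. Leave any blue or yellow look-alike of the part that bears jar1_center alone.

How it is judged:
By the outcome, as a careful person would: the job done as asked, in the order asked, and still so for the second after the job is handed in, with the robot touching nothing.
Of jar1, jar2, jar3, jar4 only 2 to 4 are there at a start; the rules pass over those that are not, and their reading is None.
At some moment in a run one of jar1, jar2, jar3, jar4, rack may be knocked a few centimetres aside while the robot is not near it.
Once in a run the grip may slacken for a moment while it holds something.
It also fails if it takes over 210 s, if anything falls off the work surface, if the arm or the gripper's body presses on something with over 40 N, if the wrist force passes 120 N, or if a joint passes its speed limit or range.

### The arm

A 7-joint arm with a two-finger parallel gripper is mounted at the origin on the work surface. World frame = base frame: x ahead of the robot, y to its left, z up, the work surface at z = 0. Lengths are in m, angles in rad, forces in N, time in s.
With the tool pointing down it reaches from about 0.425 to 0.925 m from the base axis. Payload 6.8 kg.
Tool frame: the origin (TCP) lies on the front face of the gripper's body, between the roots of the fingers; the fingertips stand 73 mm ahead of it and the grasp point (between the pads) lies 54 mm ahead of it (env.nose_length is the distance from the TCP to the fingertips, in m); z points along the fingers, y is the line along which they close (so a half turn about z gives the same grasp; the last joint's range is limited). The gripper opens to 85 mm and grips with 20 to 120 N. Pads are 22 mm wide; open, the fingers measure 114 mm over their backs; the gripper's body (76 mm by 85 mm) begins 54 mm behind the grasp point. The pads swing forward as they close: fully open they stand 13 mm farther back than shut.
Start: joints at [1.113, 0.477, 0.022, 1.555, -0.011, 1.109, -0.083], TCP at [0.231, -0.634, 0.304] pointing down, gripper open.
Joint ranges: [-2.96, 2.96], [-0.34, 2.1], [-1.41, 1.46], [0.24, 2.44], [-1.37, 4.51], [0.17, 1.92], [-2.96, 2.96]. Speed limits (rad/s): [2.39, 2.39, 3.14, 3.14, 3.14, 3.14, 3.14].

### API

Orientations are given as a unit quaternion [w, x, y, z].
In Python, from cell import env, kin, camera, calibration, job gives the robot as it stands. The module is installed in compiled form; this text tells all that it offers. Calls block until the motion is done:
- env.reach(position, orientation): joint-space move of the TCP to a pose.
- env.movel(position, velocity=0.15, rot=None, stop_force=None): straight line of the TCP; rot=None keeps the orientation; velocity is the mean speed in m/s. With stop_force (N) it stops when the force on the tool has changed by that much, and returns True; else False.
- env.goto_joints(angles): joint-space move.
- env.grip(opening, f_grip=None): finger opening in m; f_grip is the grip in N (None keeps the last); returns when the fingers have stopped.
- env.dwell(seconds).
- kin.inverse_kinematics(position, orientation): joint angles nearest the present ones, or None.
- env.get_state(): the state.
- camera(name): name is "scene" or "top" or "wrist"; returns (picture, depth): 384x512x3 uint8, blue, green, red; 384x512 float32, m along the optical axis (not along the pixel's ray), 0 where there is no reading.
- calibration(name): a dict with "fx", "fy", "cx", "cy" (pixels), "k1" (the pictures are not rectified: a ray, as slopes to the right and down, at radius r is drawn at 1 + k1 r^2 times it, then the intrinsics apply), "rvec" (rotation vector, rad) and "tvec" (3), from world to camera coordinates, as OpenCV has them. Camera axes: x right, y down, z forward; pixel columns grow to the right and rows downward; lengths in m; the calibration is good to about 2 mm. A picture is of the moment at which its call begins: read the wrist's pose just before it. calibration takes no time and is no camera call; for the wrist camera it gives the pose at the moment of the call.
A pose or a line that the arm cannot do raises env.PlanningError and nothing moves.
- job.job_done(): hands the job in; it is judged then, once.
The state is a dict: "time": time; "qpos": joint angles; "joint_velocities": joint speeds; "joint_torque": joint torques, N m; "tcp_pos": TCP position; "orientation": TCP orientation; "force": force on the tool from outside, world axes, zero at the start; "torque": the same for the moment, N m; "opening": finger opening in m; "gripper_force": force on a finger pad.
Only numpy, scipy, OpenCV 4.12 (cv2) and the standard library are available. Lean on these libraries where they do the work, as an engineer would, in place of code of your own. Each camera call takes 0.05 s, during which the arm holds its last target. There are 200 camera calls.

## Working session

There is one attempt and no reset: what is moved stays moved. The work goes in short steps, each a Python script; the robot and the scene stay as the last script left them, time stands still between calls to the robot, and variables do not carry over. Pictures are saved under pics/ and viewed, at most 16 in all, crops included, and the job is handed in when it is done.

```bash
mkdir -p pics; ls
cat > h.py <<'E'
import numpy as np, cv2
from cell import env, kin, camera, calibration, job
def snap(n,f=None):
    c=calibration(n); p,d=camera(n)
    if f: cv2.imwrite('pics/'+f,p)
    return p,d,c
def cam(c):
    R=cv2.Rodrigues(np.array(c['rvec'],float))[0]; t=np.array(c['tvec'],float).ravel()
    return R,t
def slopes(c,uv):
    uv=np.atleast_2d(np.array(uv,float)); d=np.stack([(uv[:,0]-c['cx'])/c['fx'],(uv[:,1]-c['cy'])/c['fy']],1)
    s=d.copy()
    for _ in range(20): s=d/(1+c['k1']*(s**2).sum(1,keepdims=True))
    return s
def onplane(c,uv,z):
    R,t=cam(c); s=slopes(c,uv); r=np.c_[s,np.ones(len(s))]@R; o=-R.T@t
    return o+r*((z-o[2])/r[:,2])[:,None]
def cloud(c,d):
    R,t=cam(c); v,u=np.mgrid[:d.shape[0],:d.shape[1]]
    s=slopes(c,np.c_[u.ravel(),v.ravel()]); p=np.c_[s,np.ones(len(s))]*d.ravel()[:,None]
    w=(p-t)@R; w[d.ravel()==0]=np.nan
    return w.reshape(d.shape+(3,))
def proj(c,P):
    R,t=cam(c); q=np.atleast_2d(P)@R.T+t; s=q[:,:2]/q[:,2:]; s=s*(1+c['k1']*(s**2).sum(1,keepdims=True))
    return s*[c['fx'],c['fy']]+[c['cx'],c['cy']]
E
python3 - <<'E'
from h import *
for n in('scene','top'):
    p,d,c=snap(n,n+'0.png'); np.savez('pics/'+n+'0.npz',p=p,d=d); R,t=cam(c); print(n,c,-R.T@t)
    cv2.imwrite('pics/%s0b.png'%n,cv2.resize(p,(800,600),interpolation=cv2.INTER_CUBIC))
print(env.get_state())
E
```

```text
pics
scene {'fx': 459.11506169976195, 'fy': 459.11506169976195, 'cx': 249.0579537518312, 'cy': 189.94379697409565, 'k1': 0.03842147132040146, 'rvec': array([ 2.13263412,  1.04698608, -0.43256797]), 'tvec': array([-0.23540999, -0.23542483,  1.83841767])} [ 1.31217164 -0.74239809  1.10348218]
top {'fx': 361.44834403068313, 'fy': 361.44834403068313, 'cx': 256.79869448049436, 'cy': 191.61232536697997, 'k1': -0.008998187905644267, 'rvec': array([ 2.19853734, -2.0093292 ,  0.21564152]), 'tvec': array([-0.15988009,  0.50968013,  1.06128665])} [ 0.28788354 -0.13283876  1.14505098]
{'time': 0.1, 'qpos': array([ 1.11286018,  0.47774246,  0.02237834,  1.55635953, -0.01149358,
        1.10929904, -0.08311546]), 'joint_velocities': array([ 1.19852881e-03, -2.10038680e-03,  1.86997939e-03, -1.29892597e-03,
        4.69833093e-04,  5.28780230e-04,  4.05449111e-05]), 'joint_torque': array([ 3.84366052e-03, -5.97766614e+01,  1.61354173e+00, -2.81957370e+01,
        1.28266308e-02,  5.05397198e-03, -7.94454593e-06]), 'tcp_pos': array([ 0.23118538, -0.63373108,  0.30300382]), 'orientation': array([-8.11305052e-04,  9.84742571e-01,  1.74015414e-01, -2.17104688e-04]), 'force': array([-0.13764246,  0.5136272 , -0.4208894 ]), 'torque': array([-0.0416952 , -0.01849458,  0.00317367]), 'gripper_force': 0.0, 'opening': 0.08543155675291814}
```

View pics/top0b.png

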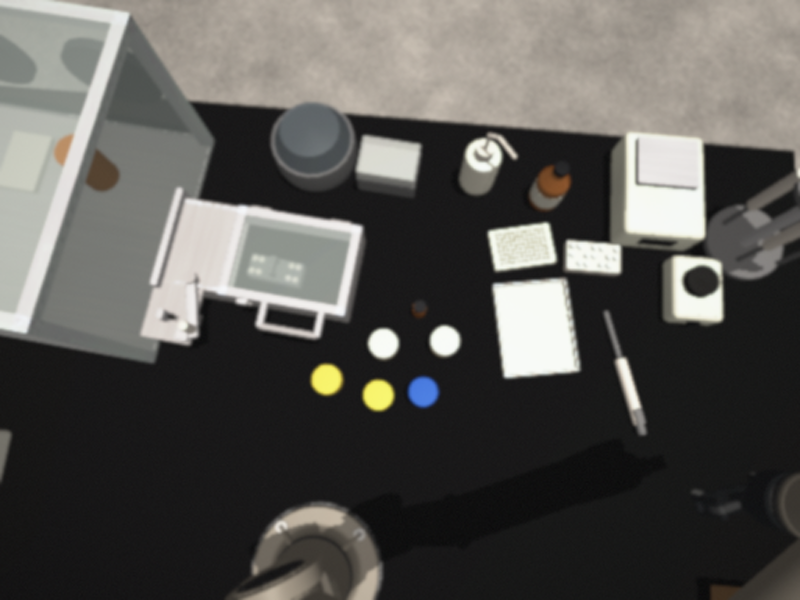

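View pics/scene0b.png

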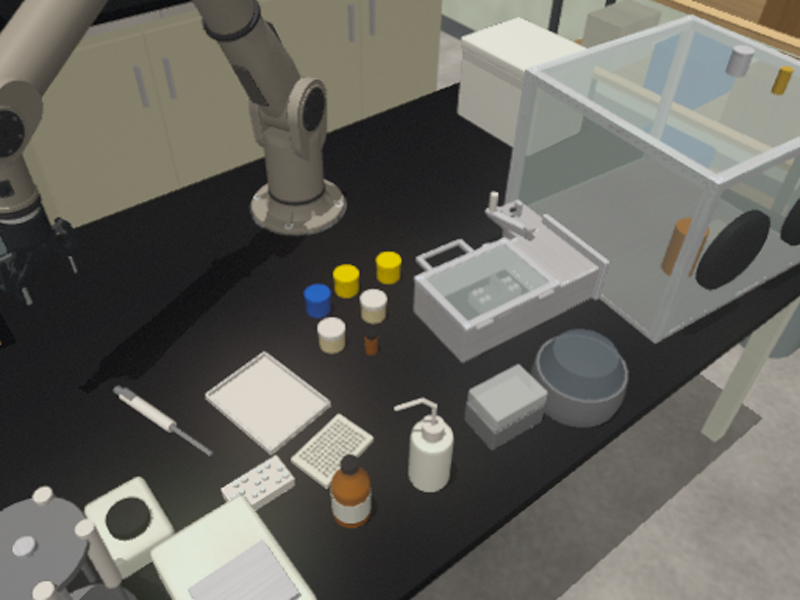

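Run:
```python
from h import *
T=np.load('pics/top0.npz');S=np.load('pics/scene0.npz')
a=cv2.resize(T['p'][110:235,85:240],None,fx=5,fy=4.8,interpolation=cv2.INTER_CUBIC)[:, :800]
cv2.imwrite('pics/ctop.png',cv2.resize(T['p'][115:235,80:240],(800,600),interpolation=cv2.INTER_CUBIC))
cv2.imwrite('pics/csc.png',cv2.resize(S['p'][110:240,250:423],(798,600),interpolation=cv2.INTER_CUBIC))
for n,D in(('top',T),('scene',S)):
    c=calibration(n); w=cloud(c,D['d']); np.save('pics/w%s.npy'%n,w)
    hsv=cv2.cvtColor(D['p'],cv2.COLOR_BGR2HSV)
    z=w[...,2]
    for nm,m in(('white',(hsv[...,1]<60)&(hsv[...,2]>170)),('yel',(hsv[...,1]>100)&(hsv[...,2]>120)&(abs(hsv[...,0]-27)<8)),('blue',(hsv[...,1]>120)&(hsv[...,2]>80)&(abs(hsv[...,0]-110)<12)),('amber',(hsv[...,1]>110)&(hsv[...,2]>40)&(hsv[...,0]<16))):
        m=m&(z>-.02)&(z<.25)
        k,l,s,ce=cv2.connectedComponentsWithStats(m.astype(np.uint8))
        for i in range(1,k):
            if s[i,4]>25: 
                q=w[l==i]; print(n,nm,ce[i].round(1),s[i],np.median(q,0).round(3),np.percentile(q[:,2],[5,95]).round(3))
```

```text
top white [425.1 118.9] [ 400   84   51   69 3162] [ 0.79  -0.615  0.092] [0.086 0.108]
top white [322.8  92.4] [314  86  16  15  49] [ 0.791 -0.279  0.209] [0.001 0.218]
top white [248.3 101.2] [229  88  39  28 835] [ 0.802 -0.061  0.09 ] [0.087 0.094]
top white [309.1  99.1] [298  89  23  21 336] [ 0.804 -0.246  0.126] [0.119 0.156]
top white [105.8 151.4] [ 96 120  21  63 312] [0.591 0.349 0.11 ] [0.107 0.113]
top white [149.1 170. ] [  90  127  142   93 5302] [0.552 0.252 0.093] [0.086 0.112]
top white [333.9 157.6] [ 313  143   43   30 1009] [ 0.666 -0.354  0.015] [0.01  0.019]
top white [379.5 164.1] [362 154  35  21 628] [ 0.653 -0.498  0.026] [0.021 0.034]
top white [176.1 172.3] [158 162  36  21 459] [0.55  0.13  0.097] [0.094 0.1  ]
top white [444.4 186.5] [430 164  32  42 839] [ 0.577 -0.688  0.055] [0.05  0.059]
top white [342.2 209.8] [ 316  179   54   63 2770] [ 0.498 -0.39   0.005] [0.001 0.014]
top white [284.5 217.7] [276 209  18  19 269] [ 0.449 -0.205  0.052] [0.047 0.055]
top white [245.  219.4] [236 211  19  18 270] [ 0.433 -0.085  0.052] [0.047 0.056]
top white 
[... 1575 characters left out ...]
 0.013] [0.009 0.017]
scene white [276.2 279.8] [263 267  27  25 388] [ 0.822 -0.258  0.124] [0.117 0.153]
scene white [136.1 347.6] [  54  292  148   92 6130] [ 0.743 -0.616  0.089] [0.024 0.105]
scene yel [248.4 166. ] [242 161  14  11 109] [0.358 0.016 0.053] [0.049 0.056]
scene yel [220.8 174.7] [214 170  15  11 116] [ 0.336 -0.088  0.052] [0.048 0.057]
scene blue [203.1 195.9] [194 182  18  22 166] [ 0.367 -0.18   0.024] [0.    0.049]
scene amber [237.1 221.1] [233 215   9  13  86] [ 0.521 -0.155  0.021] [-0.     0.043]
scene amber [224.3 311.6] [212 299  25  25 441] [ 0.801 -0.407  0.102] [0.08  0.125]
scene amber [225.  334.4] [213 329  24   9  64] [ 0.811 -0.414  0.01 ] [0.002 0.018]
```

View pics/ctop.png

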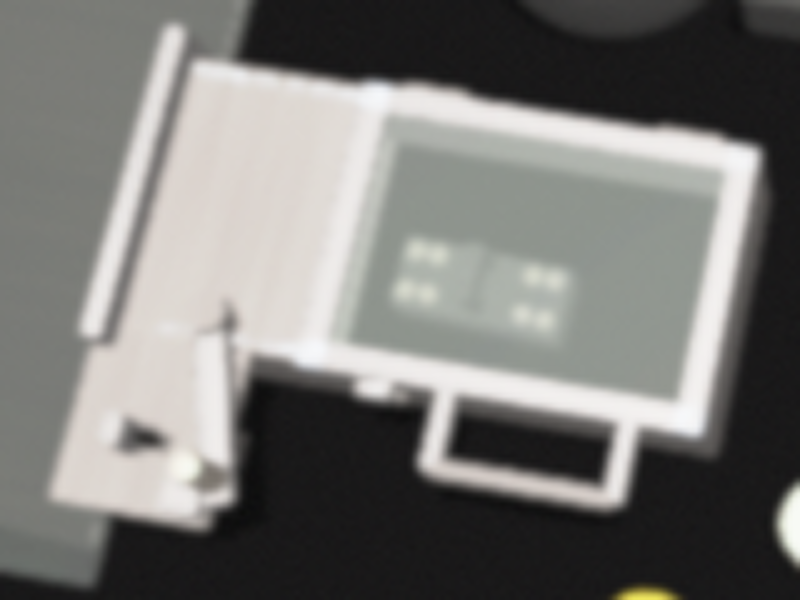

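View pics/csc.png

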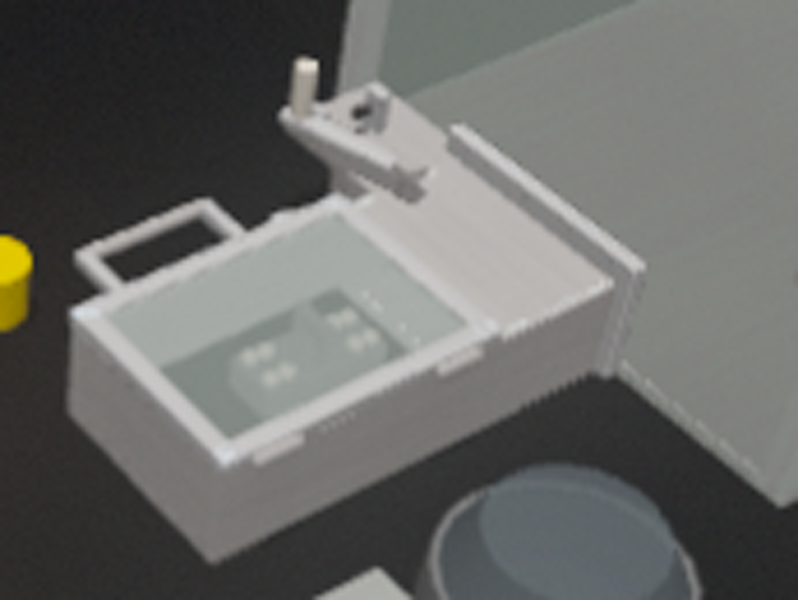

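Run:
```python
from h import *
c=calibration('top'); s=calibration('scene')
f=lambda l:[(80+a/5-.4,115+b/5-.4) for a,b in l]
g=lambda l:[(250+a*173/798-.4,110+b*130/600-.4) for a,b in l]
print('lid TR BR TL BL top'); L=onplane(c,f([(762,150),(700,435),(362,85),(300,362)]),.098);print(L.round(4))
print('lid scene FR(near), hinge-corner'); print(onplane(s,g([(72,315),(225,462),(490,325),(345,197)]),.098).round(4))
H=onplane(c,f([(425,468),(618,502)]),.094);print('handle ends',H.round(4))
print('handle scene',onplane(s,g([(82,252),(207,203)]),.094).round(4))
for nm,v in(('long hinge',L[0]-L[2]),('long front',L[1]-L[3]),('short',L[0]-L[1]),('short2',L[2]-L[3]),('handle',H[1]-H[0])):
    print(nm,np.linalg.norm(v).round(4),np.degrees(np.arctan2(v[1],v[0])).round(2))
print('knob top',onplane(c,f([(186,466)]),.161).round(4),onplane(s,g([(306,64)]),.161).round(4))
print('rack caps rect (z~.044)',onplane(c,f([(428,251),(545,275),(415,291),(532,317)]),.045).round(4))
w=np.load('pics/wtop.npy'); z=w[...,2]
m=(z>.082)&(z<.104)&(w[...,1]>-.02)&(w[...,1]<.36)&(w[...,0]>.35)&(w[...,0]<.72)
q=w[m][:,:2].astype(np.float32); print(cv2.minAreaRect(q),len(q))
m2=m&(w[...,1]<.15); 
# lever points
m=(z>.108)&(z<.118)&(w[...,1]>.15)&(w[...,1]<.42)&(w[...,0]>.35)&(w[...,0]<.7)
q=w[m]; print(len(q),cv2.minAreaRect(q[q[:,1]<.33][:,:2].astype(np.float32)))
m=(z>.125)&(z<.17)&(w[...,1]>.15)&(w[...,1]<.5)&(w[...,0]>.35)&(w[...,0]<.7)
vv=np.argwhere(m); print(np.c_[vv,w[m].round(3)][:40])
```

```text
lid TR BR TL BL top
[[ 0.6518 -0.0258  0.098 ]
 [ 0.4728 -0.0078  0.098 ]
 [ 0.6716  0.2236  0.098 ]
 [ 0.4953  0.234   0.098 ]]
lid scene FR(near), hinge-corner
[[ 0.478  -0.0093  0.098 ]
 [ 0.6502 -0.0205  0.098 ]
 [ 0.6644  0.2183  0.098 ]
 [ 0.5005  0.2382  0.098 ]]
handle ends [[0.4393 0.1518 0.094 ]
 [0.4294 0.0361 0.094 ]]
handle scene [[0.4261 0.0431 0.094 ]
 [0.4394 0.1542 0.094 ]]
long hinge 0.2502 -94.54
long front 0.2429 -95.31
short 0.18 -5.74
short2 0.1767 -3.37
handle 0.1161 -94.86
knob top [[0.4188 0.2654 0.161 ]] [[0.419  0.2664 0.161 ]]
rack caps rect (z~.044) [[0.5844 0.1831 0.045 ]
 [0.5754 0.1073 0.045 ]
 [0.5577 0.1876 0.045 ]
 [0.5475 0.1119 0.045 ]]
((0.545293390750885, 0.17241276800632477), (0.37154948711395264, 0.31930315494537354), 85.5281982421875) 7864
654 ((0.46187758445739746, 0.29811498522758484), (0.12244920432567596, 0.06358638405799866), 9.695127487182617)
[[112.    105.      0.695   0.346   0.166]
 [112.    106.      0.698   0.347   0.158]
 [112.    107.      0.699   0.345   0.156]
 [113.    105.      0.694   0.348   0.16 ]
 [113.    106.      0.69
[... 824 characters left out ...]
47   0.134]
 [116.    110.      0.696   0.344   0.135]
 [116.    111.      0.7     0.345   0.126]
 [117.    103.      0.677   0.348   0.169]
 [117.    104.      0.679   0.346   0.166]
 [117.    105.      0.682   0.346   0.16 ]
 [117.    106.      0.684   0.346   0.154]
 [117.    107.      0.689   0.348   0.143]
 [117.    108.      0.689   0.346   0.142]
 [117.    109.      0.692   0.346   0.136]
 [117.    110.      0.695   0.346   0.13 ]
 [118.    103.      0.675   0.348   0.166]
 [118.    104.      0.678   0.349   0.16 ]
 [118.    105.      0.68    0.348   0.156]
 [118.    106.      0.683   0.348   0.149]
 [118.    107.      0.686   0.348   0.142]
 [118.    108.      0.688   0.347   0.138]]
```

```bash
cat >> h.py <<'E'
YAW=np.radians(-4.8); O=np.array([.573,.107])
RA=np.array([[np.cos(YAW),-np.sin(YAW)],[np.sin(YAW),np.cos(YAW)]])
def A(x,y,z): return np.r_[O+RA@[x,y],z]      # airlock -> world
def toA(p): return RA.T@(np.array(p)[:2]-O)
def down(phi,pos):   # tool down, tool y along phi (mod pi), choose the gentler wrist
    best=None
    for k in(-1,0,1,2):
        a=(phi+np.pi*k+np.pi/2)/2; q=np.array([0,np.cos(a),np.sin(a),0])
        j=kin.inverse_kinematics(np.array(pos),q)
        if j is not None:
            cst=abs(j-np.array(env.get_state()['qpos'])).max()+.3*abs(j[6])
            if best is None or cst<best[0]: best=(cst,q,j)
    return best[1]
def st(): return env.get_state()
E
python3 - <<'E'
from h import *
T=np.load('pics/top0.npz'); w=np.load('pics/wtop.npy'); m=np.zeros((384,512),bool); m[175:245,312:374]=1
hsv=cv2.cvtColor(T['p'],cv2.COLOR_BGR2HSV); m&=(hsv[...,2]>150)&(hsv[...,1]<60)
print('tray',cv2.minAreaRect(np.argwhere(m)[:,::-1].astype(np.float32)), cv2.minAreaRect(w[m][:,:2].astype(np.float32)))
print('knob A',toA([.419,.266]))
p=A(-.170,.105,.30); q=down(YAW,p)
for z in (.30,.203):print(kin.inverse_kinematics(A(-.170,.105,z),q))
print(kin.inverse_kinematics(A(-.170,.165,.203),q))
env.grip(0.0); env.reach(p,q); env.movel(A(-.170,.105,.203),.15)
env.dwell(.3); f0=st()['force']; print('f0',f0,st()['time'])
ya=RA[:,1]; log=[]
for i in range(90):
    y=.105+.001*(i+1)
    env.movel(A(-.170,y,.203),.03)
    s=st(); f=-(s['force']-f0)[:2]@ya; log.append((round(toA(s['tcp_pos'])[1]*1000,1),round(f,1)))
    if f>9 or (y>.150 and f>7): break
print(log, st()['force']-f0, st()['time'])
p,d,c=snap('top','top1.png'); cv2.imwrite('pics/ctop1.png',cv2.resize(p[115:235,80:240],(800,600)))
E
```

```text
tray ((342.71539306640625, 209.22308349609375), (61.89332962036133, 48.74565124511719), 82.87498474121094) ((0.5053435564041138, -0.39076828956604004), (0.19429555535316467, 0.15025381743907928), 12.31688117980957)
knob A [-0.16676468  0.14555598]
[ 0.31066157  0.31279454 -1.09813581  1.9798736   0.32347319  1.03910224
 -1.01915786]
[ 0.25985259  0.50501615 -1.10107454  2.07465558  0.57848299  0.90927407
 -1.25061801]
[ 0.01794591  0.48944995 -0.92463711  2.00272274  0.50249958  0.8936694
 -1.26114473]
f0 [-0.74469518  0.62853136 -0.31640727] 5.05
[(np.float64(106.1), np.float64(0.8)), (np.float64(107.1), np.float64(0.2)), (np.float64(108.1), np.float64(1.9)), (np.float64(109.1), np.float64(0.6)), (np.float64(110.1), np.float64(1.0)), (np.float64(111.1), np.float64(0.1)), (np.float64(112.1), np.float64(0.0)), (np.float64(113.1), np.float64(0.5)), (np.float64(114.1), np.float64(1.0)), (np.float64(115.1), np.float64(0.6)), (np.float64(116.1), np.float64(0.3)), (np.float64(117.1), np.float64(1.1)), (np.float64(118.1), np.float64(0.2)), (np.float64(119.1), np.float64(0.4)), (np.float64(1
[... 889 characters left out ...]
t64(5.4)), (np.float64(143.2), np.float64(5.0)), (np.float64(144.3), np.float64(5.0)), (np.float64(145.6), np.float64(4.0)), (np.float64(147.0), np.float64(3.6)), (np.float64(148.5), np.float64(2.3)), (np.float64(149.7), np.float64(1.2)), (np.float64(150.6), np.float64(-0.0)), (np.float64(151.3), np.float64(0.6)), (np.float64(152.2), np.float64(1.5)), (np.float64(153.1), np.float64(0.2)), (np.float64(154.1), np.float64(0.8)), (np.float64(155.0), np.float64(0.7)), (np.float64(155.8), np.float64(2.4)), (np.float64(156.7), np.float64(3.5)), (np.float64(157.6), np.float64(4.6)), (np.float64(158.5), np.float64(5.3)), (np.float64(159.2), np.float64(7.4))] [-1.76141627 -7.25457576  3.62797599] 18.8
```

Run:
```python
from h import *
env.movel(A(-.170,.110,.203),.15); env.movel(A(-.170,.105,.30),.2)
h=np.array([.4333,.0965]); print('handle A',toA(h))
p=np.r_[h,.26]; q=down(YAW,p); env.reach(p,q); env.grip(.04,60)
p,d,c=snap('wrist'); cv2.imwrite('pics/w1.png',p); np.savez('pics/w1.npz',p=p,d=d)
w=cloud(c,d); z=w[...,2]; a=(w[...,:2]-O)@RA
m=(abs(z-.097)<.008)&(a[...,0]<-.115)&(abs(a[...,1])<.11)
print(m.sum(),np.nanpercentile(a[m],[2,50,98],axis=0))
m2=m&(a[...,1]>-.035)&(a[...,1]<.02); print('bar x',np.percentile(a[m2][:,0],[2,50,98]),np.median(z[m2]))
print(st()['time'])
```

```text
handle A [-0.13833144 -0.02215297]
2453 [[-0.14128984 -0.08235158]
 [-0.13380357 -0.01631521]
 [-0.11640421  0.03528211]]
bar x [-0.14121217 -0.13543559 -0.12959519] 0.09863293720522037
21.0917
```

View pics/w1.png

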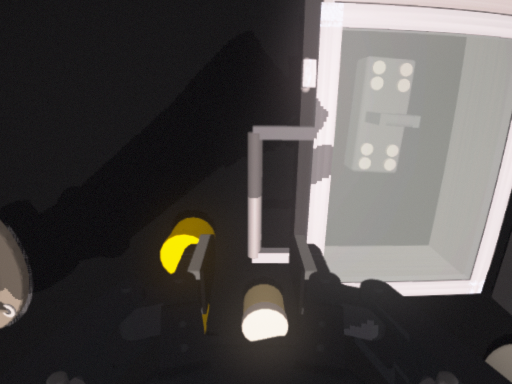

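View pics/ctop1.png

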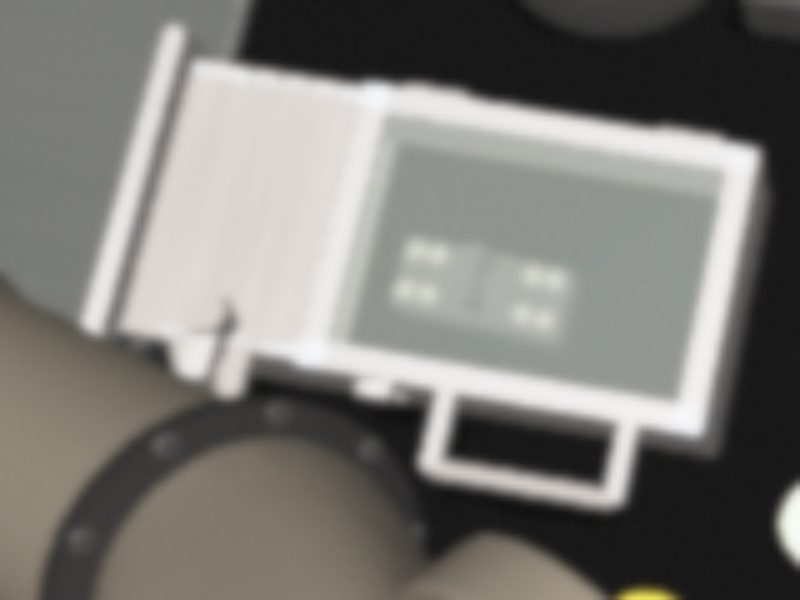

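```bash
cat >> h.py <<'E'
HX,HY=.0905,-.0225
def hp(th,dz=0): # tcp position for handle at hatch angle th
    t=th+.0266; return A(HX-.226*np.cos(t),HY,.088+.226*np.sin(t)+.054+dz)
E
python3 - <<'E'
from h import *
q=down(YAW,hp(0,.1))
j=None
for t in np.linspace(0,1.62,9): print(kin.inverse_kinematics(hp(t),q) is not None,end=' ')
p=hp(0); env.movel(hp(0,.1),.15,q); print(env.movel(p,.1,stop_force=15)); env.grip(0.0,70); env.dwell(.2)
s=st(); print(s['opening'],s['gripper_force'],s['tcp_pos'],s['force'])
if .008<s['opening']<.016:
    for t in np.r_[np.linspace(.02,.2,7),np.linspace(.27,1.62,20)]:
        env.movel(hp(t),.06 if t<.21 else .14)
        s=st()
        if t<.22 or abs(np.linalg.norm(s['force']))>20 or s['opening']<.008: print(round(t,2),s['opening'].round(4),s['force'].round(1),s['tcp_pos'].round(3))
        if np.linalg.norm(s['force'])>45 or s['opening']<.007: print('STOP');break
s=st(); print(s['opening'],s['force'],s['time'])
snap('scene','s2.png')
E
```

```text
True True True True True True True True True False
0.01000590389505349 68.24547529220581 [0.43553395 0.09601874 0.14845034] [-4.73787394  0.34436713  7.4593562 ]Traceback (most recent call last):
  File "<stdin>", line 11, in <module>
AttributeError: 'float' object has no attribute 'round'
```

Run:
```python
from h import *
for t in np.r_[np.linspace(.02,.2,7),np.linspace(.27,1.62,20)]:
    env.movel(hp(t),.06 if t<.21 else .14)
    s=st(); F=np.linalg.norm(s['force'])
    if t<.22 or F>20: print(round(t,2),round(s['opening'],4),s['force'].round(1),s['tcp_pos'].round(3))
    if F>45 or s['opening']<.007: print('STOP');break
s=st(); print(s['opening'],s['force'],s['time'])
snap('scene','s2.png')
```

```text
0.02 0.0098 [-5.6  0.6  1. ] [0.436 0.096 0.152]
0.05 0.0099 [-4.7  0.8  3.8] [0.436 0.096 0.16 ]
0.08 0.0096 [-5.4  2.4 -0. ] [0.437 0.096 0.167]
0.11 0.0097 [-8.3  1.8  3.1] [0.438 0.096 0.174]
0.14 0.0097 [-7.8  1.9  1.9] [0.439 0.096 0.18 ]
0.17 0.0095 [-8.2  2.5  2.3] [0.44  0.096 0.187]
0.2 0.0093 [-8.   2.3  0.3] [0.441 0.095 0.194]
0.7 0.0093 [-17.2  -1.   14.3] [0.49  0.091 0.294]
0.77 0.0094 [-19.8  -3.5  20.9] [0.501 0.09  0.306]
0.84 0.0093 [-20.9  -3.3  21.6] [0.513 0.089 0.317]
0.91 0.0095 [-21.9  -5.   27.6] [0.526 0.088 0.328]
0.98 0.0096 [-14.3  -4.9  24.2] [0.541 0.087 0.338]
1.05 0.0094 [-13.2  -4.3  22.6] [0.555 0.086 0.346]
0.009494069434831005 [ 2.15260137 -1.45929265  6.26789837] 30.5083
```

View pics/s2.png

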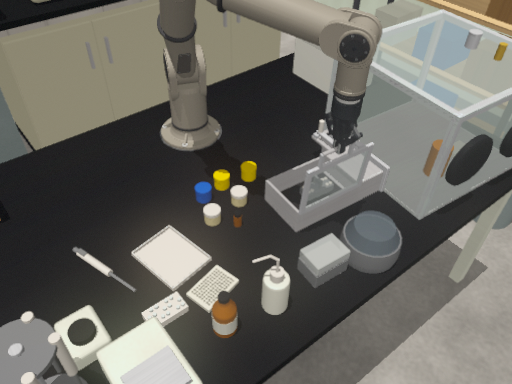

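Run:
```python
from h import *
from scipy.spatial.transform import Rotation as Ro
env.grip(.04); s=st(); env.movel(s['tcp_pos']+[0,0,.06],.15)
c=calibration('wrist'); R,t=cam(c); o=-R.T@t; s=st(); w,x,y,z=s['orientation']; Rt=Ro.from_quat([x,y,z,w])
print('cam in tool',Rt.inv().apply(o-s['tcp_pos']))
q0=s['orientation']; env.movel(A(-.04,-.03,.40),.25)
ph=YAW+np.pi/2; env.grip(.07)
for k in (-1,0,1,2):
    a=(ph+np.pi*k+np.pi/2)/2; q=np.array([0,np.cos(a),np.sin(a),0]); print(k,kin.inverse_kinematics(A(-.02,.03,.30),q),'toolx',Ro.from_quat([q[1],q[2],q[3],q[0]]).apply([1,0,0]))
p,d,c=snap('wrist','w2.png'); np.savez('pics/w2.npz',p=p,d=d,**{k:np.array(v) for k,v in c.items()})
wc=cloud(c,d); a=(wc[...,:2]-O)@RA; z=wc[...,2]
m=(z>.07)&(z<.085)&(abs(a[...,0])<.07)&(abs(a[...,1])<.11)
print('grip top z',m.sum(),np.median(z[m]),cv2.minAreaRect(wc[m][:,:2].astype(np.float32)))
m=(z>.036)&(z<.055)&(abs(a[...,0])<.07)&(abs(a[...,1])<.11)
print('body',m.sum(),np.median(z[m]),cv2.minAreaRect(wc[m][:,:2].astype(np.float32)))
print(s['time'])
```

```text
cam in tool [ 0.07972185  0.00119382 -0.06966007]
-1 [ 0.18131323  0.39288005 -0.68163097  1.77380455  0.27810207  1.07304435
 -2.25194642] toolx [ 0.99649286 -0.08367784  0.        ]
0 [ 0.54394518  0.64403272 -1.28288388  1.75345463  0.65121183  1.25253814
  0.58072997] toolx [-0.99649286  0.08367784  0.        ]
1 [ 0.18131323  0.39288005 -0.68163097  1.77380455  0.27810207  1.07304435
 -2.25194642] toolx [ 0.99649286 -0.08367784  0.        ]
2 [ 0.54394518  0.64403272 -1.28288388  1.75345463  0.65121183  1.25253814
  0.58072997] toolx [-0.99649286  0.08367784  0.        ]
grip top z 226 0.07559068126961405 ((0.5662924647331238, 0.14707760512828827), (0.010105081833899021, 0.036247819662094116), 84.08533477783203)
body 2485 0.04184958121645327 ((0.5661781430244446, 0.14787182211875916), (0.10987213999032974, 0.04861314222216606), 82.35726165771484)
31.5083
```

View pics/w2.png

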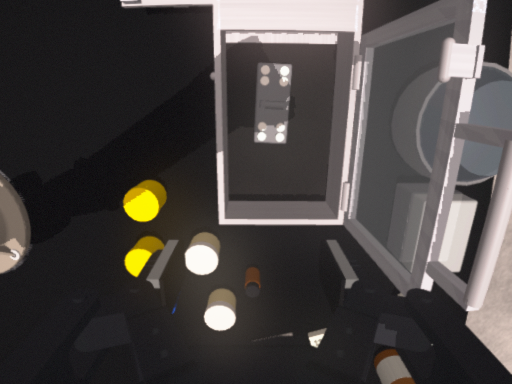

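Run:
```python
from h import *
c=calibration('top'); B=cv2.boxPoints(((342.715,209.223),(61.9,48.75),82.875)); W=onplane(c,B,.010); print(W.round(4)); tc=W.mean(0)
e=[W[(i+1)%4]-W[i] for i in range(4)]; short=min(e[:2],key=np.linalg.norm); long=max(e[:2],key=np.linalg.norm); print(np.linalg.norm(short),np.linalg.norm(long))
ty=np.arctan2(short[1],short[0])%np.pi; print('tray c',tc,'y dir deg',np.degrees(ty))
np.save('pics/tray.npy',[tc[0],tc[1],ty])
g=np.array([.5663,.1474]); ph=np.radians(83.2)
a=(ph+np.pi/2)/2; q=np.array([0,np.cos(a),np.sin(a),0])
env.reach(np.r_[g,.25],q); env.grip(.024,80)
print(env.movel(np.r_[g,.124],.12,stop_force=15), st()['tcp_pos']); env.grip(0.,80); env.dwell(.2)
s=st(); print(s['opening'],s['gripper_force'],s['time'])
env.movel(np.r_[g,.20],.12); s=st(); print(s['opening'],s['gripper_force'],s['force'])
env.movel(np.r_[g,.28],.2)
snap('wrist','w3.png')
```

```text
[[ 0.5815 -0.2961  0.01  ]
 [ 0.6159 -0.4516  0.01  ]
 [ 0.419  -0.4812  0.01  ]
 [ 0.3867 -0.3311  0.01  ]]
0.1592235347827473 0.19906446161695854
tray c [ 0.50078604 -0.39000462  0.01      ] y dir deg 102.46005415235778
False [0.56673765 0.14774143 0.12482326]
0.008386928732972579 80.32716393470764 35.9167
0.008297675818956463 79.20368671417236 [-0.22234584 -0.31095076 -2.94315188]
```

Run:
```python
from h import *
tc=np.array([.5008,-.39]); ph=np.radians(100.5); a=(ph+np.pi/2)/2; q=np.array([0,np.cos(a),np.sin(a),0])
s=st(); 
mid=np.array([.50,-.10,.30]); 
env.reach(mid,q); s=st(); print(s['opening'],s['gripper_force'])
env.reach(np.r_[tc,.25],q); s=st(); print(s['opening'],s['gripper_force'],s['time'],s['force'])
snap('wrist','w4.png'); snap('scene','s4.png')
```

```text
0.008226177603247085 79.11603212356567
0.008458278170528013 79.14682745933533 39.4417 [ 0.39630622  0.47114944 -1.68061832]
```

View pics/s4.png

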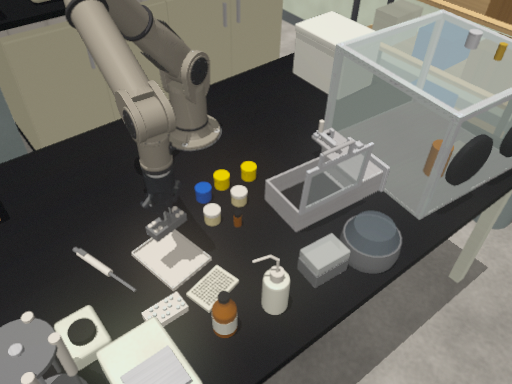

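Run:
```python
from h import *
tc=np.array([.5008,-.39])
env.movel(np.r_[tc,.128],.12); print(env.movel(np.r_[tc,.113],.03,stop_force=5), st()['tcp_pos'])
env.grip(.024); env.dwell(.2); env.movel(np.r_[tc,.30],.2)
env.reach([.48,-.15,.34],st()['orientation'])
p,d,c=snap('wrist','w5.png'); w=cloud(c,d); hsv=cv2.cvtColor(p,cv2.COLOR_BGR2HSV); z=w[...,2]
m=(z>.045)&(z<.062)&(w[...,1]<.05)
k,l,s,ce=cv2.connectedComponentsWithStats(m.astype(np.uint8))
for i in range(1,k):
    if s[i,4]>60: 
        q=w[l==i]; ms=(l==i); print(ce[i].round(),s[i,4],cv2.minEnclosingCircle(q[:,:2].astype(np.float32)),np.median(q,0).round(4),np.median(hsv[ms],0))
p,d,c=snap('top','t5.png')
print(st()['time'])
cv2.imwrite('pics/m5.png',np.hstack([cv2.imread('pics/w5.png')[:,100:],p[100:,100:].repeat(1,0)[:384] if 0 else cv2.resize(p[100:300,180:400],(388,384))]))
```

```text
True [ 0.50101159 -0.39031759  0.11708125]
[256.  46.] 2033 ((0.3488001227378845, -0.16959364712238312), 0.02823188714683056) [ 0.3485 -0.1698  0.0517] [110. 193. 212.]
[332.  49.] 1999 ((0.33490651845932007, -0.08482120931148529), 0.028311969712376595) [ 0.335  -0.0859  0.0516] [ 23. 255. 167.]
[409.  86.] 1778 ((0.3554944396018982, 0.017284313216805458), 0.02854100428521633) [0.3554 0.0153 0.0515] [ 27. 255. 237.]
[213. 130.] 1621 ((0.4503058195114136, -0.203977569937706), 0.027705354616045952) [ 0.4495 -0.2041  0.0516] [ 30.   7. 240.]
[312. 135.] 1646 ((0.4342682361602783, -0.08513296395540237), 0.028018120676279068) [ 0.4336 -0.0857  0.0516] [ 10.  38. 159.]
[ 64. 145.] 199 ((0.49962836503982544, -0.3879377245903015), 0.018373165279626846) [ 0.4975 -0.3852  0.0549] [160.  17.  47.]
[248. 187.] 303 ((0.5130447149276733, -0.15051034092903137), 0.01229569036513567) [ 0.5116 -0.1505  0.0545] [150.  17.  45.]
[349. 223.] 661 ((0.5583803653717041, 0.012932486832141876), 0.08410795778036118) [ 0.5353 -0.0129  0.0534] [ 3. 22. 90.]
[ 68. 312.] 295 ((0.769507646560669, -0.39330804347991943), 0.027354499325156212) [ 0.7577 -0.3851  0.053 ] [ 15.  35. 109.]
43.7583
```

View pics/m5.png

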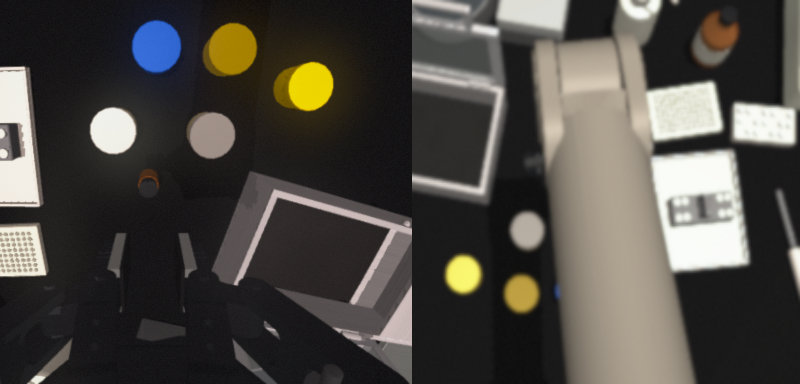

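```bash
cat > jar.py <<'E'
from h import *
import sys
def pick(xy,phi):
    up=np.r_[xy,.22]; q=down(phi,up); env.reach(up,q); env.grip(.083,40)
    hit=env.movel(np.r_[xy,.090],.12,stop_force=12); env.grip(.04,45); env.dwell(.2)
    s=st(); print('pick',hit,s['opening'],s['gripper_force'],s['tcp_pos'])
    env.movel(np.r_[xy,.24],.12); s=st(); print('lift',s['opening'],s['gripper_force'])
    return s['opening']>.05
def place(y):
    up=A(-.012,y,.26); q=down(YAW,up); env.reach(up,q); s=st(); print('over',s['opening'],s['gripper_force'],s['tcp_pos'])
    if s['opening']<.05: return False
    snap('wrist','pl%d.png'%int(1000+y*1000)); 
    env.movel(A(-.012,y,.120),.12); print('down',env.movel(A(-.012,y,.097),.03,stop_force=5),st()['tcp_pos'],st()['opening'])
    env.grip(.078); env.dwell(.2); env.movel(A(-.012,y,.28),.15)
    return True
E
python3 - <<'E'
from jar import *
xy=np.array([.4503,-.204])
if pick(xy,np.radians(-50)): place(.05)
p,d,c=snap('wrist','w6.png'); print(st()['time'])
E
```

```text
pick False 0.0549199926519221 46.89298868179321 [ 0.45054575 -0.20416131  0.09075773]
lift 0.054795555258699266 47.70635426044464
over 0.05512193266848069 47.66921639442444 [0.5656068  0.15611442 0.2595086 ]
down True [0.56495523 0.15775018 0.10265073] 0.054922467869365284
53.475
```

View pics/w6.png

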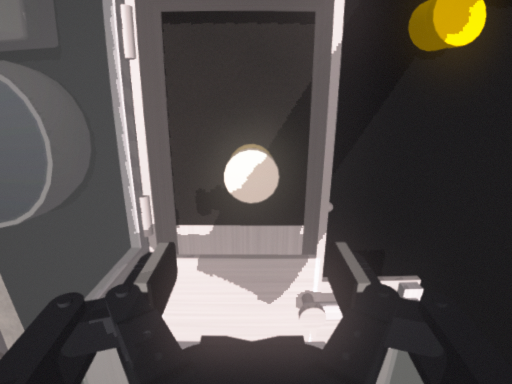

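Run:
```python
from jar import *
env.reach([.47,-.12,.34],down(np.radians(50),[.47,-.12,.34]))
p,d,c=snap('wrist','w7.png'); w=cloud(c,d); hsv=cv2.cvtColor(p,cv2.COLOR_BGR2HSV); z=w[...,2]
m=(z>.047)&(z<.058)&(w[...,1]<.05)&(w[...,0]<.56)&(hsv[...,1]<80)&(hsv[...,2]>90)
k,l,s,ce=cv2.connectedComponentsWithStats(m.astype(np.uint8)); C=[]
for i in range(1,k):
    if s[i,4]>600:
        q=w[l==i]; C.append(cv2.minEnclosingCircle(q[:,:2].astype(np.float32))); print(ce[i],s[i,4],C[-1],np.median(hsv[l==i],0))
C=[x for x in C if .025<x[1]<.032]
if len(C)==1 and pick(np.array(C[0][0]),np.radians(50)): place(-.055)
p,d,c=snap('wrist','w8.png'); print(st()['time'])
```

```text
[253.12721893 120.98757396] 1690 ((0.43428361415863037, -0.08521267771720886), 0.027831843122839928) [ 11.  36. 174.]
pick False 0.055099223582642826 46.33979380130768 [ 0.43454236 -0.08539055  0.09071273]
lift 0.05499105511515308 47.707656025886536
over 0.05456032601317283 47.678759694099426 [0.55599936 0.05255079 0.25933885]
down True [0.55636828 0.05315449 0.10276427] 0.054635905320687746
63.725
```

View pics/w8.png

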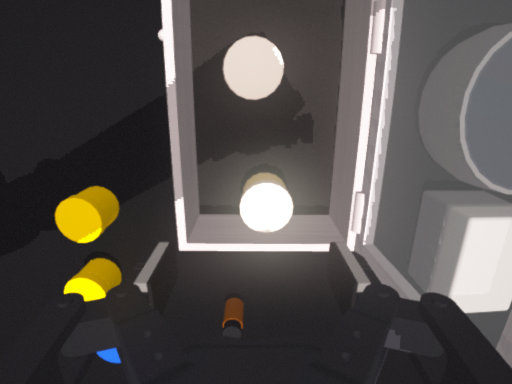

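Run:
```python
from h import *
s=st(); env.movel(A(-.012,-.055,.43),.2)
up=hp(1.62,.06); q=down(YAW,up)
env.reach(up,q); env.grip(.05,70)
print(env.movel(hp(1.62),.08,stop_force=12)); env.grip(0.,70); env.dwell(.2)
s=st(); print(s['opening'],s['gripper_force'],s['force'],s['tcp_pos'])
if s['opening']>.007:
    for t in np.r_[np.linspace(1.55,.2,20),np.linspace(.17,0,8)]:
        env.movel(hp(t),.06 if t<.19 else .14)
        s=st(); F=np.linalg.norm(s['force'])
        if t<.2 or F>25: print(round(t,2),round(s['opening'],4),s['force'].round(1),s['tcp_pos'].round(3))
        if F>50 or s['opening']<.007: print('STOP');break
print(st()['time'])
snap('scene','s9.png')
```

```text
False
0.009578977470484008 68.4538221359253 [ 1.49496429 -0.63996306  5.50310054] [0.67877929 0.07560815 0.36815298]
0.17 0.0095 [-3.7  8.1 -2. ] [0.44  0.097 0.185]
0.15 0.0096 [-4.   7.3 -0.9] [0.439 0.097 0.18 ]
0.12 0.0095 [-5.2  6.6  0.3] [0.438 0.097 0.175]
0.1 0.0095 [-2.7  7.9 -2.9] [0.437 0.097 0.169]
0.07 0.0098 [-2.5  7.9 -2.3] [0.437 0.097 0.164]
0.05 0.0096 [-3.   7.5 -1.5] [0.436 0.097 0.158]
0.02 0.0097 [-1.3  6.7 -6.7] [0.436 0.097 0.153]
0.0 0.0096 [-4.   7.7 -1. ] [0.436 0.097 0.147]
74.4833
```

View pics/s9.png

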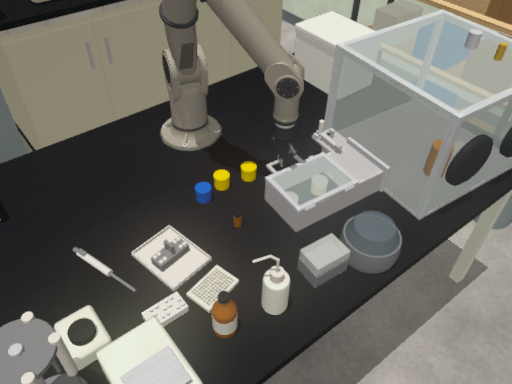

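Run:
```python
from h import *
env.grip(.04); env.movel(hp(0,.10),.12); env.grip(0.)
env.movel(A(-.0745,-.0225,.248),.15); env.movel(A(-.0745,-.0225,.190),.1); env.dwell(.2)
print(env.movel(A(-.0745,-.0225,.160),.02,stop_force=10),'contact tip z',st()['tcp_pos'][2]-.073, st()['force'])
env.movel(A(-.0745,-.0225,.25),.12)
env.reach([.45,-.30,.40],down(np.radians(-70),[.45,-.30,.40]))
p,d,c=snap('top','t10.png'); w=cloud(c,d); a=(w[...,:2]-O)@RA
for x in(-.136,-.075,0,.075):
    m=(abs(a[...,0]-x)<.006)&(abs(a[...,1]+.0225)<.03)&(w[...,2]>.05); print(x,m.sum(),np.median(w[...,2][m]))
env.dwell(.5); print(st()['time'])
cv2.imwrite('pics/t10b.png',cv2.resize(p[90:282,60:316],(800,600),interpolation=cv2.INTER_CUBIC))
```

```text
True contact tip z 0.09809757539389873 [-1.95313584 -1.25976984  8.36441515]
-0.136 80 0.09897914414307797
-0.075 76 0.09818228537618129
0 75 0.09746959932055714
0.075 76 0.09857116408506965
81.75
```

View pics/t10b.png

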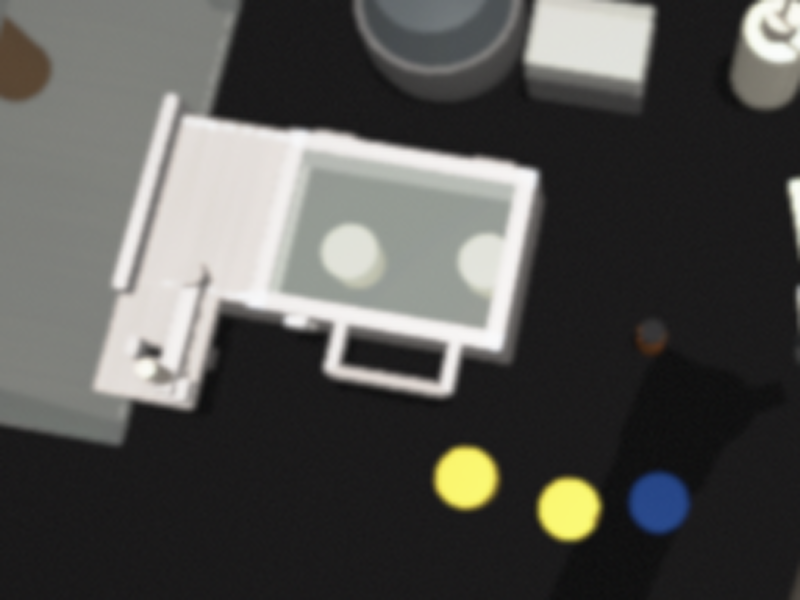

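Run:
```python
from h import *
p,d,c=snap('scene','s11.png'); w=cloud(c,d); z=w[...,2]
m=(z>.02)&(z<.085)&(w[...,0]>.4)&(w[...,0]<.61)&(w[...,1]>-.49)&(w[...,1]<-.29); print(m.sum(),w[m].min(0),w[m].max(0),np.percentile(z[m],95))
cv2.imwrite('pics/s11b.png',cv2.resize(p[150:310,90:303],(799,600)))
```

```text
582 [ 0.4053663  -0.44771969  0.02011357] [ 0.53499624 -0.32694294  0.07018286] 0.06481817483666205
```

View pics/s11b.png

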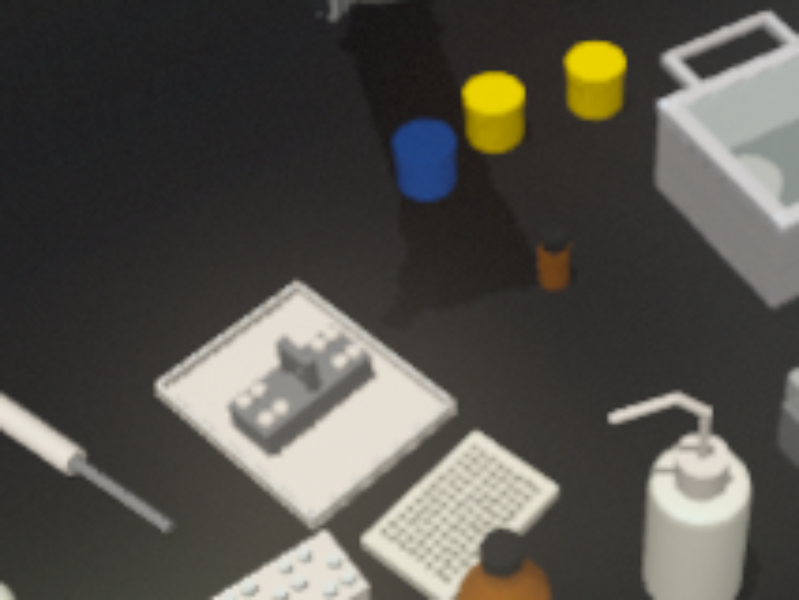

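The carrier stands upright in the tray at (300,385), and the vial, plate, pipette and coloured jars are where they were.

```bash
python3 -c "
from h import *
print(job.job_done())"
```

```text
the job is handed in; nothing more can be done
None
```

I handed the job in at about 82 s, with no verdict returned: the inner door was pushed home and felt firm on its catch before the hatch was opened, the carrier stands upright in the tray, both white jars stand upright in the chamber, and the hatch is seated.

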